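# Bring the red-lidded jar to the front of the counter carousel and hold it there

### The arm

A 6-joint arm with a two-finger parallel gripper is mounted at the origin on the work surface. World frame = base frame: x ahead of the robot, y to its left, z up, the work surface at z = 0. Lengths are in m, angles in degrees, forces in N, time in s.
With the tool pointing down it reaches from about 0.25 to 0.725 m from the base axis. Payload 9.7 kg.
Tool frame: the origin (TCP) lies between the finger pads; the fingertips stand 22 mm ahead of it and the grasp point (between the pads) lies 3 mm ahead of it; z points along the fingers, y is the line along which they close (so a half turn about z gives the same grasp; the last joint's range is limited). The gripper opens to 85 mm and grips with 20 to 120 N. Pads are 22 mm wide; open, the fingers measure 114 mm over their backs; the gripper's body (76 mm by 85 mm) begins 54 mm behind the grasp point. The pads swing forward as they close: fully open they stand 13 mm farther back than shut.
Start: joints at [-77.063, 4.979, 10.078, 95.1, 0, 90], TCP at [0.123, -0.536, 0.253] pointing down, gripper open.
Joint ranges: [-179.16, 179.16], [-48.56, 103.87], [-65.8, 70.77], [-126.05, 130.52], [-82.76, 87.17], [-180, 180]. Speed limits (degrees/s): [127.2, 127.2, 147.25, 180, 180, 180].

### API

Orientations are given as [roll, pitch, yaw] about the fixed x, y, z axes, in that order (R = Rz(yaw) Ry(pitch) Rx(roll)).
In Python, from workcell import bot, viewer, finder gives the robot as it stands.
- The arm moves only by the tool move_arm, never from a script. Its arguments are lists of equal length, an entry for each row: "offset": the shift along the tool's x, y, z in cm, a list of three; "twist": the turn, a rotation vector about the tool's x, y, z in rad, a list of three; "grip": the opening, from 0 (shut) to 1 (fully open). In form: {"offset": [[x, y, z], ...], "twist": [[ax, ay, az], ...], "grip": [grip, ...]}. A call has 1 to 5 rows; each row shifts and turns the commanded pose from where the row before left it, along the tool's axes as they then stand; what a row does not reach is not made up. A row lasts 1/10 s, in which the tool goes at most 50 mm and 8.59 degrees, less where a joint would pass 70% of its speed; a pose out of reach is approached as far as the arm can. A call is refused whole if a number of a shift passes 5 or a number of a turn 0.15, either way. A call with a gripper value outside its range is refused whole. The fingers move at their own pace and stop on an object; "force" is the grip in N (left out, the last holds). Time passes only in rows, so rows that do not move let the fingers close. It gives the time, the measured TCP pose, the force, the opening and the grip force at its end, in the units of the state.
- bot.get_obs(): the state, without advancing time (a new reading comes with each control period).
- viewer.camera(name): name is "scene" or "top" or "wrist"; returns a dict with "color" (420x560x3 uint8, red, green, blue), "depth" (420x560 float32, m along the optical axis (not along the pixel's ray), 0 where there is no reading), "vfov" (degrees; the focal length in pixels is half the picture's height over the tangent of half this angle, whatever the lens; pixels are square), "cx", "cy" (the principal point, pixels), "position" and "attitude" of the camera in the world; the wrist camera has in their place "tool_from_camera" (4x4, takes a point from camera to tool coordinates, whose origin is the TCP and whose axes are the flange's). Camera axes: x right, y down, z forward; pixel columns grow to the right and rows downward; lengths in m; the calibration is good to about 2 mm. A picture is of the moment at which its call begins: read the wrist's pose just before it.
- bot.job_done(): hands the job in; it is judged then, once.
Trained networks look in a picture, given as the dict that the camera call returned (one of the last four; its "shot" number tells which), for a name from the list of things; names that differ only in an ending like _2 or _b are one class to them, and where a whole thing is asked for, a point or a joint stands for the part that bears it (a point fixed in the world has none). Each returns a list of dicts, best first, with "p" (0 to 1); they miss things now and then, are a little off and sometimes report something else, mostly with a low value. They report only what shows in the picture. A call takes as long as a camera call. They do not tell look-alikes from the thing itself.
- finder.boxes_of(picture, thing): "position" ([column, row] in pixels, amid what is visible of it).
- finder.pinpoint(picture, thing): "position" ([column, row] in pixels: a listed point, or the origin of a listed thing).
The state is a dict: "time": time; "q": joint angles; "qd": joint speeds; "joint_efforts": joint torques, N m; "ee_pos": TCP position; "tcp_rot": TCP orientation; "wrist_force": force on the tool from outside, world axes, zero at the start; "torque": the same for the moment, N m; "opening": finger opening in m; "grasp_force": force on a finger pad.
Only numpy, scipy, OpenCV 4.12 (cv2) and the standard library are available. Lean on these libraries where they do the work, as an engineer would, in place of code of your own. Each camera call takes 0.05 s, during which the arm holds its last target. There are 200 camera calls.

### The job

Unlock the jar carousel by turning its brass lock nut counter-clockwise all the way, then turn the carousel by its upright steel peg handle until the red-lidded jar stands right at the front, in line with the orange pointer, and finish still gripping the peg with the fingers, holding the turntable still there, without letting go. Never touch or tip the jars, and leave the other things on the counter where they are.

Things in the scene. Friction and masses are not known exactly. Their poses are not given: they have to be found in the camera images.
- stand: Fixed stand of the jar carousel; its origin is on the counter (z = 0) on the turntable's vertical axis. Its own -x axis is the carousel's front, roughly towards the robot: an orange pointer tongue lies there on the counter, tip 200 mm from the axis. On its +y side a 34 mm wide dark bracket reaches over the tray's rim with the lock nut on it (bracket from 134 to 206 mm from the axis, top 72 mm above the counter).
- front_mark (a point): Point on the orange front pointer, 180 mm from the turntable's axis in the stand's -x direction, 9 mm above the counter.
- turntable (a joint): Angle of the turntable in rad, positive counter-clockwise seen from above, 0 in the parked position, free to turn from -4 to 4. The turntable is a round wooden tray of 270 mm diameter, floor 38 mm and lip 46 mm above the counter. It turns on a lightly braked bearing (friction 0.05 N m) and stays where it is left. While the lock nut is shut, a pin between two lugs on the rim stops it within about 0.05 rad of 0.
- handle: Upright round steel peg handle standing on the turntable, 105 mm from its axis, for turning it; like a crank grip it spins freely about its own vertical axis, so the fingers need not turn with it. 18 mm diameter; origin at its foot on the tray's floor; it rises 135 mm, its top is 173 mm above the counter, well above the jars.
- handle_grip (a point): Point on the axis of the peg handle, 159 mm above the counter, 14 mm below its top: where to take hold. It moves with the turntable on a circle of 105 mm radius.
- lock_nut (a joint): Angle of the captive lock nut in rad: near 0 is locked, 1.4 is its stop, fully unlocked. It grows counter-clockwise seen from above. The nut does not rise but lifts a locking pin; the pin is clear of the lugs from 1.0 on. It stays where it is left (friction 0.06 N m).
- nut_center (a point): Centre of the brass hex lock nut, 36 mm across flats, 32 mm high (72 to 104 mm above the counter), 155 mm from the turntable's axis on the stand's +y side, axis vertical. One pair of flats faces along this point's x axis (the next pairs are at 60 and 120 degrees); the point turns with the nut. A red stripe on top lies along -x.
- red_jar_center (a point): The marked jar: red lid and red label band, standing loose on the turntable about 85 mm from its axis; 56 mm diameter, 75 mm high (top 113 mm above the counter), about 0.2 kg. Point at its centre, half-way up.
- jar1_center (a point): Jar with white lid, amber, standing loose on the turntable about 85 mm from its axis; 56 mm diameter, 75 mm high (top 113 mm above the counter), about 0.2 kg. Point at its centre, half-way up.
- jar2_center (a point): Jar with black lid, brown-red, standing loose on the turntable about 85 mm from its axis; 56 mm diameter, 75 mm high (top 113 mm above the counter), about 0.2 kg. Point at its centre, half-way up.
- jar3_center (a point): Jar with brass lid, green, standing loose on the turntable about 85 mm from its axis; 56 mm diameter, 75 mm high (top 113 mm above the counter), about 0.2 kg. Point at its centre, half-way up.
- jar4_center (a point): Jar with white lid, brown-red, standing loose on the turntable about 85 mm from its axis; 56 mm diameter, 75 mm high (top 113 mm above the counter), about 0.2 kg. Point at its centre, half-way up.
- loaf: Bystander: loaf of bread, 200 x 110 x 110 mm; origin at its underside's centre.
- calculator: Bystander: grey calculator, 140 x 85 x 15 mm; origin at its underside's centre.
- cake_box: Bystander: brown cake box, 150 x 150 x 70 mm; origin at its underside's centre.
- spare_jar: Bystander: spare jar with white lid, 60 mm diameter, 85 mm high; origin at its underside's centre.
- spatula: Bystander: spatula lying on the counter; origin at its underside's centre.
Things that resemble listed ones, but are neither listed nor needed, are in the scene too. What is shaped like the part that bears red_jar_center but blue is not meant. What is shaped like the part that bears jar4_center but pink is not meant.

How it is judged (in metres and radians):
On the way, in this order (a step that is already met when the one before it is completed fails the run):
1. the lock nut is turned open (value of joint lock_nut above 1.1 rad), for 0.2 s.
2. the red-lidded jar is at the front, with the peg handle held (y of red_jar_center in the frame of stand between -0.013 and 0.013 m and x of red_jar_center in the frame of stand below -0.06 m and contact force between the fingers and handle above 1.5 N), for 0.2 s.
At the end, for the whole second after the job is handed in: The lock nut is open (beyond 1.1 rad), the red-lidded jar's centre is within 13 mm of the line of the orange pointer on the front side, the turntable is still (under 0.08 rad/s), the fingers hold the peg handle with more than 1.5 N, and all five jars stand upright on the tray (all of step 2 and value of joint lock_nut above 1.1 rad and velocity of joint turntable between -0.08 and 0.08 rad/s and angle between each of red_jar_center, jar1_center, jar2_center, jar3_center, jar4_center's own z axis and vertical below 0.15 rad and horizontal distance between each of red_jar_center, jar1_center, jar2_center, jar3_center, jar4_center and stand below 0.115 m); the arm keeps its last pose, push and grip.
It fails at once if a jar on the carousel is touched by the robot (contact force between any of the fingers, the arm and red_jar above 1 N or contact force between any of the fingers, the arm and jar1 above 1 N or contact force between any of the fingers, the arm and jar2 above 1 N or contact force between any of the fingers, the arm and jar3 above 1 N or contact force between any of the fingers, the arm and jar4 above 1 N).
It fails at once if a jar on the carousel is tipped (angle between any of red_jar_center, jar1_center, jar2_center, jar3_center, jar4_center's own z axis and vertical above 0.35 rad).
It fails at once if another thing on the counter is moved (distance of any of loaf, calculator, cake_box, spare_jar, spatula from where it was at the start of the episode above 0.03 m).
It also fails if it takes over 58 s, if anything falls off the work surface, if the arm or the gripper's body presses on something with over 40 N, if the wrist force passes 120 N, or if a joint passes its speed limit or range.

## Working session

There is one attempt and no reset: what is moved stays moved. The work goes in short steps, Python scripts to look and compute and a tool call to move; the robot and the scene stay as the last step left them, time stands still between calls to the robot, and variables do not carry over. Pictures are saved under pics/ and viewed, at most 10 in all, crops included, and the job is handed in when it is done.

Besides the shell and the picture viewer there is one more tool, called after "Emit:" as name(argument=value, ...), one argument or row to a line, values as JSON. move_arm: Moves the arm, as the interface text tells. Its arguments: {"type":"object","properties":{"offset":{"type":"array","items":{"type":"array","items":{"type":"number"}}},"twist":{"type":"array","items":{"type":"array","items":{"type":"number"}}},"grip":{"type":"array","items":{"type":"number"}},"force":{"type":"number"}},"required":["offset","twist","grip"]}

```bash
mkdir -p pics; cat > h.py <<'E'
import numpy as np, cv2
from workcell import bot, viewer, finder
from scipy.spatial.transform import Rotation as R
def rot(a):
    a=np.array(a,float)
    return a if a.shape==(3,3) else (R.from_quat(a).as_matrix() if a.size==4 else R.from_euler('xyz',a,degrees=True).as_matrix())
def pose(p):
    if 'position' in p: return rot(p['attitude']),np.array(p['position'])
    o=bot.get_obs(); T=np.array(p['tool_from_camera']); Rt=rot(o['tcp_rot'])
    return Rt@T[:3,:3], Rt@T[:3,3]+np.array(o['ee_pos'])
def ray(p,c,r):
    f=p['color'].shape[0]/2/np.tan(np.radians(p['vfov']/2))
    return np.array([(c-p['cx'])/f,(r-p['cy'])/f,1.])
def at_z(p,c,r,z):
    Rw,t=pose(p); d=Rw@ray(p,c,r); return t+d*(z-t[2])/d[2]
def by_depth(p,c,r):
    Rw,t=pose(p); return t+Rw@(ray(p,c,r)*p['depth'][int(r),int(c)])
def save(p,n): cv2.imwrite('pics/'+n,p['color'][:,:,::-1])
E
python3 - <<'E'
from h import *
np.set_printoptions(precision=3,suppress=True)
o=bot.get_obs(); print(o)
for n in ('top','scene'):
    p=viewer.camera(n); save(p,n+'.png'); print(n,p['vfov'],p['cx'],p['cy'],p.get('position'),p.get('attitude'))
    for th,z in (('stand',0),('front_mark',.009),('handle_grip',.159),('nut_center',.088),('red_jar_center',.0755),('jar1_center',.0755),('jar4_center',.0755)):
        for d in finder.pinpoint(p,th)[:3]: print(th,round(d['p'],2),np.array(d['position']),at_z(p,*d['position'],z))
E
```

```text
{'time': 0.0, 'q': array([-77.063,   5.012,  10.033,  95.1  ,  -0.   ,  89.999]), 'qd': array([ 0.046, -0.086,  0.113, -0.057,  0.071,  0.054]), 'joint_efforts': array([  0.002, -52.04 ,  46.48 ,   0.017,   0.   ,  -0.   ]), 'ee_pos': array([ 0.123, -0.536,  0.253]), 'tcp_rot': array([-179.922,    0.   ,   12.938]), 'wrist_force': array([-0.289, -0.541,  0.015]), 'torque': array([ 0.016, -0.068, -0.003]), 'grasp_force': 0.0, 'opening': 0.0851258926671979}
top 44.5186641613257 277.909272140821 212.88664232119197 [0.139 0.007 1.705] [-167.242    0.125  -90.473]
stand 0.74 [297.8 204. ] [ 0.556 -0.061  0.   ]
stand 0.35 [287.9 256.4] [ 0.376 -0.024  0.   ]
front_mark 0.56 [287.8 252.6] [ 0.387 -0.024  0.009]
front_mark 0.38 [409.4 192.3] [ 0.591 -0.442  0.009]
front_mark 0.31 [307.9 227.9] [ 0.47  -0.093  0.009]
handle_grip 0.67 [312.9 222.2] [ 0.459 -0.1    0.159]
nut_center 0.5 [256.5 184. ] [0.603 0.077 0.088]
red_jar_center 0.78 [317.9 214.8] [ 0.5   -0.122  0.075]
red_jar_center 0.78 [357.1 274.5] [ 0.306 -0.242  0.075]
jar1_center 0.66 [301.3 172.9] [ 0.643 -0.071  0.075]
jar4_center 0.57 [223.6 214. ] [0.506 0.185 0.075]
scene 53.90541965770986 273.7802469938062 201.34041495148446 [1.119 0.861 0.803] [-122.756    0.204  142.421]
stand 0.74 [237.4 228.5] [ 0.553 -0.073  0.   ]
front_mark 0.6 [285.5 210.8] [ 0.373 -0.047  0.009]
front_mark 0.35 [257.6 220.4] [ 0.482 -0.059  0.009]
handle_grip 0.76 [256.1 174.2] [ 0.457 -0.096  0.159]
nut_center 0.49 [251.4 236.2] [0.604 0.084 0.088]
red_jar_center 0.84 [265.3 174.8] [ 0.347 -0.196  0.076]
red_jar_center 0.83 [241.5 195.4] [ 0.494 -0.132  0.076]
jar1_center 0.8 [207.7 219.1] [ 0.652 -0.081  0.076]
jar4_center 0.96 [300.9 253.4] [0.533 0.216 0.076]
jar4_center 0.71 [260.1 220.5] [0.53  0.023 0.076]
```

```bash
python3 - <<'E'
import cv2
a=cv2.imread('pics/top.png'); b=cv2.imread('pics/scene.png')
cv2.imwrite('pics/t2.png',cv2.resize(a[120:320,170:436],(798,600),interpolation=cv2.INTER_CUBIC))
cv2.imwrite('pics/s2.png',cv2.resize(b[110:310,150:416],(798,600),interpolation=cv2.INTER_CUBIC))
E
```

```text
(no output)
```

View pics/t2.png

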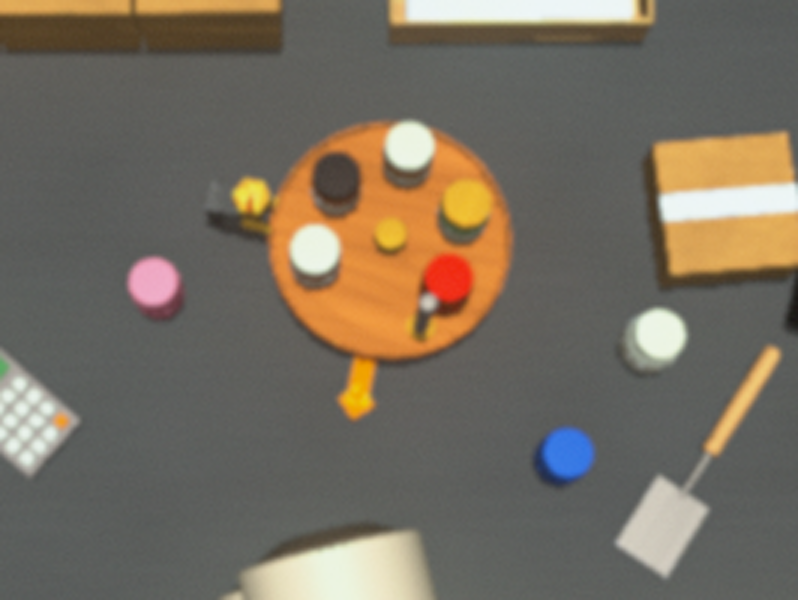

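View pics/s2.png

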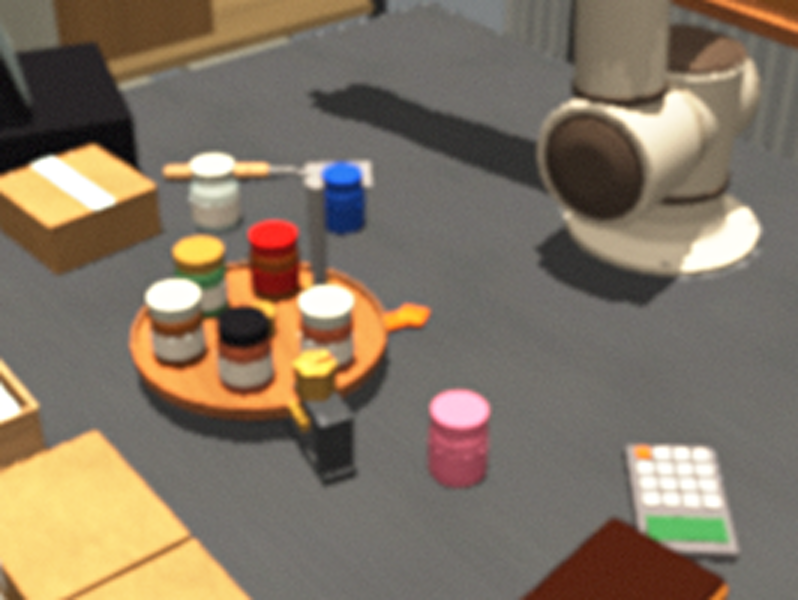

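The red-lidded jar is at crop (448,280), i.e. top pixel (319,213). Its look-alike is the blue jar at (566,455), off the tray. The peg top is at (429,301), the nut at (252,196) with its stripe pointing towards the robot, and the pointer at (357,400). The white-lidded jars on the tray are at (409,147) and (315,250); the pink jar is off the tray. I'll fit the geometry next.

```bash
python3 - <<'E'
from h import *
np.set_printoptions(precision=3,suppress=True)
p=viewer.camera('top'); hsv=cv2.cvtColor(p['color'],cv2.COLOR_RGB2HSV)
q=lambda x,y,z: at_z(p,170+x/3,120+y/3,z)
# tray: orange mask within region, hull points -> circle fit at lip
m=cv2.inRange(hsv,(5,110,90),(20,255,255)); m[:158]=0;m[242:]=0;m[:,:256]=0;m[:,345:]=0
m=cv2.morphologyEx(m,cv2.MORPH_OPEN,np.ones((3,3)))
c=max(cv2.findContours(m,cv2.RETR_EXTERNAL,cv2.CHAIN_APPROX_NONE)[0],key=cv2.contourArea)
P=np.array([at_z(p,*a,.046)[:2] for a in cv2.convexHull(c)[:,0]])
from scipy.optimize import least_squares
s=least_squares(lambda v:np.hypot(*(P-v[:2]).T)-v[2],[.56,-.06,.135],loss='soft_l1',f_scale=.002)
C=s.x[:2];print('tray',s.x)
tip=q(353,417,.004); nut=q(252,194,.104)
print('tip',tip,np.hypot(*(tip[:2]-C)),'yaw',np.degrees(np.arctan2(*(C-tip[:2])[::-1])))
print('nut',nut,np.hypot(*(nut[:2]-C)),'yaw',np.degrees(np.arctan2(*(nut[:2]-C)[::-1]))-90)
for n,x,y,z in (('peg',429,301,.173),('red',448,280,.113),('j1',409,147,.113),('j2',337,175,.113),('j3',466,203,.113),('j4',315,250,.113)):
    w=q(x,y,z);d=w[:2]-C;print(n,w,np.hypot(*d),np.degrees(np.arctan2(d[1],d[0])))
E
```

```text
tray [ 0.56  -0.064  0.137]
tip [ 0.366 -0.023  0.004] 0.19779266545175342 yaw -11.79162985014713
nut [0.596 0.084 0.104] 0.15254141422916434 yaw -13.607754575653232
peg [ 0.462 -0.099  0.173] 0.10449550360123773 -160.27070834707845
red [ 0.497 -0.124  0.113] 0.08718789439956005 -136.41846376828602
j1 [ 0.645 -0.086  0.113] 0.08733287916023122 -14.454227043074052
j2 [ 0.614 -0.008  0.113] 0.07787270213798501 46.354302720801606
j3 [ 0.581 -0.145  0.113] 0.08432910849811415 -75.39208500100251
j4 [0.531 0.017 0.113] 0.08573680133605091 109.90005582255674
```

Emit:
move_arm(
  offset=[
    [5, 0, 0],
    [5, 0, 0],
    [5, 0, 0],
    [5, 0, 0],
    [5, 0, 0],
  ],
  twist=[
    [0, 0, 0],
    [0, 0, 0],
    [0, 0, 0],
    [0, 0, 0],
    [0, 0, 0],
  ],
  grip=[1, 1, 1, 1, 1],
)

```text
time: 1.35
ee_pos: [0.3686, -0.4793, 0.2534]
tcp_rot: [180.0, -0.0, 12.9]
wrist_force: [-0.1, -1.3, -0.2]
opening: 0.0853
grasp_force: 0.0
```

Emit:
move_arm(
  offset=[
    [2.7, -4.1, 0],
    [2.7, -4.1, 0],
    [2.7, -4.1, 0],
    [2.7, -4.1, 0],
    [2.7, -4.1, 0],
  ],
  twist=[
    [0, 0, 0],
    [0, 0, 0],
    [0, 0, 0],
    [0, 0, 0],
    [0, 0, 0],
  ],
  grip=[1, 1, 1, 1, 1],
)

```text
time: 1.85
ee_pos: [0.4528, -0.2482, 0.2533]
tcp_rot: [180.0, -0.0, 12.9]
wrist_force: [0.7, -0.8, 0.6]
opening: 0.0855
grasp_force: 0.0
```

Emit:
move_arm(
  offset=[
    [2.7, -4.1, 0],
    [2.7, -4.1, 0],
    [2.7, -4.1, 0],
    [2.7, -4.1, 0],
    [2.7, -4.1, 0],
  ],
  twist=[
    [0, 0, -0.02],
    [0, 0, -0.02],
    [0, 0, -0.02],
    [0, 0, -0.02],
    [0, 0, -0.02],
  ],
  grip=[0.6, 0.6, 0.6, 0.6, 0.6],
)

```text
time: 2.35
ee_pos: [0.5291, -0.0148, 0.2534]
tcp_rot: [180.0, -0.0, 18.7]
wrist_force: [0.9, -1.4, 0.2]
opening: 0.0515
grasp_force: 0.0
```

```bash
python3 - <<'E'
from h import *
np.set_printoptions(precision=3,suppress=True)
o=bot.get_obs(); print(o['ee_pos'],o['tcp_rot'],o['q'],o['opening'])
p=viewer.camera('wrist'); cv2.imwrite('pics/w1.png',p['color'][:,:,::-1])
print(p['tool_from_camera'],p['vfov'])
for th,z in (('nut_center',.088),('handle_grip',.159),('red_jar_center',.0755),('front_mark',.009)):
    for d in finder.pinpoint(p,th)[:2]: print(th,round(d['p'],2),np.array(d['position']),at_z(p,*d['position'],z))
E
```

```text
[ 0.529 -0.015  0.253] [179.988  -0.028  18.714] [ -1.606   2.1     7.071  94.941  -0.002 159.681] 0.05148126453975073
[[ 0.001 -0.961 -0.275  0.069]
 [ 1.     0.001 -0.001  0.   ]
 [ 0.001 -0.275  0.961 -0.12 ]
 [ 0.     0.     0.     1.   ]] 65.31774407264025
nut_center 0.75 [185.3  75.8] [0.594 0.088 0.088]
handle_grip 0.93 [349.3 327.7] [ 0.46  -0.098  0.159]
handle_grip 0.33 [372.7 248.3] [ 0.526 -0.088  0.159]
red_jar_center 0.88 [393.3 385.5] [ 0.352 -0.216  0.076]
red_jar_center 0.59 [372.6 246.5] [ 0.501 -0.126  0.076]
front_mark 0.83 [249.9 282.2] [ 0.386 -0.032  0.009]
```

View pics/w1.png

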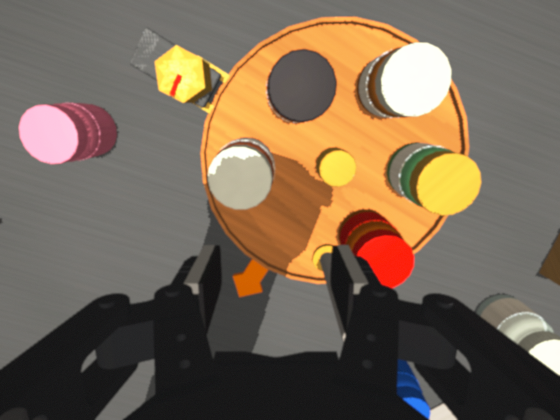

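The wrist view shows the nut at (182,75), its stripe running down to (172,96), the red jar's lid at (384,260), and the peg between the fingers near (325,257). I'll measure the stripe and hex angles next.

```bash
python3 - <<'E'
from h import *
np.set_printoptions(precision=3,suppress=True)
p=viewer.camera('wrist'); h=cv2.cvtColor(p['color'],cv2.COLOR_RGB2HSV)
sl=np.zeros(h.shape[:2],np.uint8); sl[40:115,145:210]=255
red=(cv2.inRange(h,(0,150,80),(8,255,255))|cv2.inRange(h,(170,150,80),(180,255,255)))&sl
W=np.array([at_z(p,c,r,.104)[:2] for r,c in zip(*np.nonzero(red))])
m=W.mean(0); u=np.linalg.svd(W-m)[2][0]; print('stripe',len(W),m,np.degrees(np.arctan(u[1]/u[0])))
n=np.array([.594,.088]); print('from centre',np.degrees(np.arctan2(*(n-m)[::-1])))
im=p['color'][30:120,135:225]
cv2.imwrite('pics/n1.png',cv2.resize(im,(600,600),interpolation=cv2.INTER_CUBIC)[:,:,::-1])
E
```

```text
stripe 84 [0.585 0.086] -8.732886847764481
from centre 14.409382396487599
```

View pics/n1.png

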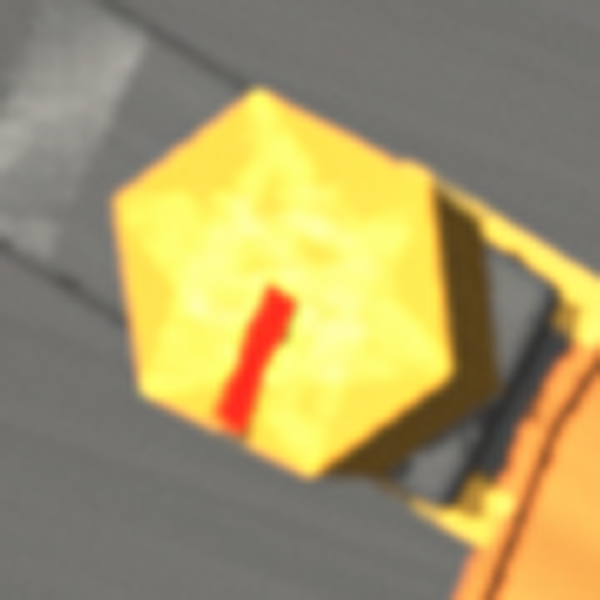

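The crop shows the hex top with vertices (260,88), (435,180), (455,372), (310,478), (140,390) and (113,200). The left and right flats are about 7° off the finger line.

```bash
python3 - <<'E'
from h import *
np.set_printoptions(precision=4,suppress=True)
p=viewer.camera('wrist'); o=bot.get_obs()
V=np.array([at_z(p,135+x*.15,30+y*.15,.104)[:2] for x,y in ((260,88),(435,180),(455,372),(310,478),(140,390),(113,200))])
c=V.mean(0); r=V-c; a=np.degrees(np.arctan2(r[:,1],r[:,0]))
print('centre',c,'radii',np.hypot(*r.T),'(20.8)','vertex angles',a,'flat yaw',np.mod(a+30+30,60).round(1)-30)
y=np.radians(o['tcp_rot'][2]); d=c-np.array(o['ee_pos'])[:2]
print('tool dx,dy cm',100*(d@[np.cos(y),np.sin(y)]),100*(d@[np.sin(y),-np.cos(y)]))
E
```

```text
centre [0.5941 0.0834] radii [0.021  0.0213 0.0211 0.0211 0.0212 0.0211] (20.8) vertex angles [  21.8143  -38.9987  -97.4326 -158.2844  140.735    82.5397] flat yaw [-8.2 -9.  -7.4 -8.3 -9.3 -7.5]
tool dx,dy cm 9.430367092445934 -7.511451754615554
```

Emit:
move_arm(
  offset=[
    [3.16, -2.55, 0],
    [3.16, -2.55, 0],
    [3.16, -2.55, 0],
    [0, 0, 4],
    [0, 0, 4],
  ],
  twist=[
    [0, 0, -0.02],
    [0, 0, -0.02],
    [0, 0, -0.012],
    [0, 0, 0],
    [0, 0, 0],
  ],
  grip=[0.65, 0.65, 0.65, 0.65, 0.65],
)

```text
time: 3.2
ee_pos: [0.5935, 0.0868, 0.1731]
tcp_rot: [180.0, -0.2, 21.6]
wrist_force: [0.5, -0.1, 0.0]
opening: 0.0554
grasp_force: 0.0
```

```bash
python3 - <<'E'
from h import *
np.set_printoptions(precision=4,suppress=True)
o=bot.get_obs(); print(o['ee_pos'],o['tcp_rot'],o['opening'],o['q'])
p=viewer.camera('wrist'); cv2.imwrite('pics/w2.png',p['color'][:,:,::-1])
E
```

```text
[0.5935 0.0868 0.1731] [179.9576  -0.152   21.6056] 0.05535905201376667 [  8.3266  10.794    7.6656  86.7139  -0.0063 166.7211]
```

View pics/w2.png

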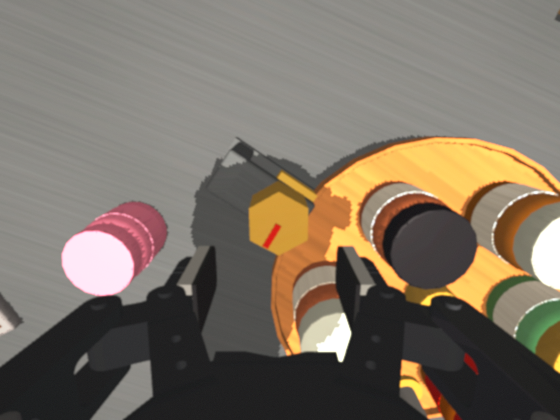

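The nut sits centred between the fingers, at (279,218), with its flats parallel to the pads. I'll go down and grip.

Emit:
move_arm(
  offset=[
    [0, 0, 2.5],
    [0, 0, 2.5],
    [0, 0, 2.3],
    [0, 0, 0],
    [0, 0, 0],
  ],
  twist=[
    [0, 0, 0],
    [0, 0, 0],
    [0, 0, 0],
    [0, 0, 0],
    [0, 0, 0],
  ],
  grip=[0.65, 0.65, 0.65, 0.65, 0.2],
  force=50,
)

```text
time: 3.75
ee_pos: [0.5923, 0.0862, 0.1015]
tcp_rot: [180.0, -0.0, 21.6]
wrist_force: [-0.0, -0.3, 0.4]
opening: 0.0425
grasp_force: 0.0
```

Emit:
move_arm(
  offset=[
    [0, 0, 0],
    [0, 0, 0],
    [0, 0, 0],
    [0, 0, 0],
  ],
  twist=[
    [0, 0, 0],
    [0, 0, 0],
    [0, 0, 0],
    [0, 0, 0],
  ],
  grip=[0.2, 0.2, 0.2, 0.2],
)

```text
time: 4.15
ee_pos: [0.593, 0.0852, 0.1026]
tcp_rot: [179.8, -0.1, 21.5]
wrist_force: [-0.5, -10.3, -0.0]
opening: 0.0349
grasp_force: 51.8
```

Emit:
move_arm(
  offset=[
    [0, 0, 0],
    [0, 0, 0],
    [0, 0, 0],
    [0, 0, 0],
    [0, 0, 0],
  ],
  twist=[
    [0, 0, -0.13],
    [0, 0, -0.13],
    [0, 0, -0.13],
    [0, 0, -0.13],
    [0, 0, -0.13],
  ],
  grip=[0.2, 0.2, 0.2, 0.2, 0.2],
)

```text
time: 4.65
ee_pos: [0.5938, 0.0842, 0.1026]
tcp_rot: [179.7, 0.1, 59.0]
wrist_force: [6.9, -15.6, -2.3]
opening: 0.0346
grasp_force: 51.7
```

Emit:
move_arm(
  offset=[
    [0, 0, 0],
    [0, 0, 0],
    [0, 0, 0],
    [0, 0, 0],
    [0, 0, 0],
  ],
  twist=[
    [0, 0, -0.13],
    [0, 0, -0.13],
    [0, 0, -0.13],
    [0, 0, -0.13],
    [0, 0, -0.08],
  ],
  grip=[0.2, 0.2, 0.2, 0.2, 0.2],
)

```text
time: 5.15
ee_pos: [0.5949, 0.0838, 0.1027]
tcp_rot: [179.6, 0.3, 93.3]
wrist_force: [13.7, -16.6, -5.3]
opening: 0.0352
grasp_force: 51.3
```

Emit:
move_arm(
  offset=[
    [0, 0, 0],
    [0, 0, 0],
    [0, 0, 0],
  ],
  twist=[
    [0, 0, -0.05],
    [0, 0, 0],
    [0, 0, 0],
  ],
  grip=[0.2, 0.2, 0.2],
)

```text
time: 5.45
ee_pos: [0.5951, 0.0839, 0.1027]
tcp_rot: [179.6, 0.4, 95.9]
wrist_force: [12.4, -17.6, -5.2]
opening: 0.0347
grasp_force: 51.4
```

```bash
python3 -c "
from h import *
o=bot.get_obs();print(o['ee_pos'],o['tcp_rot'],o['torque'],o['wrist_force'],o['opening'],o['q'])"
```

```text
[0.59505847 0.08386221 0.10270198] [179.64390683   0.35081995  95.94265548] [-3.21651666 -2.03755631  0.02341554] [ 12.43385673 -17.56365639  -5.17257751] 0.034728616872839194 [ 8.1814255  11.278       0.45075451 78.83063054 -0.36445599 92.23659171]
```

Emit:
move_arm(
  offset=[
    [0, 0, 0],
    [0, 0, 0],
    [0, 0, 0],
    [0, 0, 0],
    [0, 0, 0],
  ],
  twist=[
    [0, 0, -0.05],
    [0, 0, 0],
    [0, 0, 0],
    [0, 0, 0],
    [0, 0, 0],
  ],
  grip=[0.2, 0.2, 0.6, 0.6, 0.6],
)

```text
time: 5.95
ee_pos: [0.5924, 0.0873, 0.1015]
tcp_rot: [179.9, -0.0, 99.0]
wrist_force: [0.8, -0.3, 0.3]
opening: 0.0509
grasp_force: 0.0
```

Emit:
move_arm(
  offset=[
    [0, 0, -3],
    [0, 0, -5],
    [0, 0, -5],
    [0, 0, -3],
    [0, 0, 0],
  ],
  twist=[
    [0, 0, 0],
    [0, 0, 0],
    [0, 0, 0],
    [0, 0, 0],
    [0, 0, 0],
  ],
  grip=[0.6, 0.6, 0.6, 0.6, 0.6],
)

```text
time: 6.45
ee_pos: [0.5931, 0.0877, 0.2664]
tcp_rot: [179.5, -0.0, 99.0]
wrist_force: [-0.1, -1.3, -0.2]
opening: 0.0513
grasp_force: 0.0
```

```bash
python3 - <<'E'
from h import *
np.set_printoptions(precision=4,suppress=True)
o=bot.get_obs(); print(o['ee_pos'],o['tcp_rot'],o['opening'],o['q'])
p=viewer.camera('wrist'); cv2.imwrite('pics/w3.png',p['color'][:,:,::-1])
for n in ('wrist','top'):
  p=viewer.camera(n)
  for th,z in (('nut_center',.088),('handle_grip',.159),('red_jar_center',.0755)):
    for d in finder.pinpoint(p,th)[:2]: print(n,th,round(d['p'],2),np.array(d['position']),at_z(p,*d['position'],z))
E
```

```text
[0.5931 0.0877 0.2664] [179.529   -0.0069  99.0202] 0.05129512825992488 [ 8.4013 11.863  19.2569 96.923   0.012  89.3811]
wrist nut_center 0.78 [278.8 188.1] [0.5938 0.0865 0.088 ]
wrist nut_center 0.54 [232.6 276.7] [ 0.563  -0.0099  0.088 ]
top nut_center 0.22 [305.6 172.2] [ 0.6415 -0.0845  0.088 ]
top handle_grip 0.55 [304.3 172.7] [ 0.6178 -0.0763  0.159 ]
top handle_grip 0.4 [311.6 219.5] [ 0.4672 -0.0959  0.159 ]
top red_jar_center 0.85 [318.9 213.2] [ 0.5057 -0.1257  0.0755]
top red_jar_center 0.69 [355.4 275.3] [ 0.3031 -0.236   0.0755]
```

View pics/w3.png

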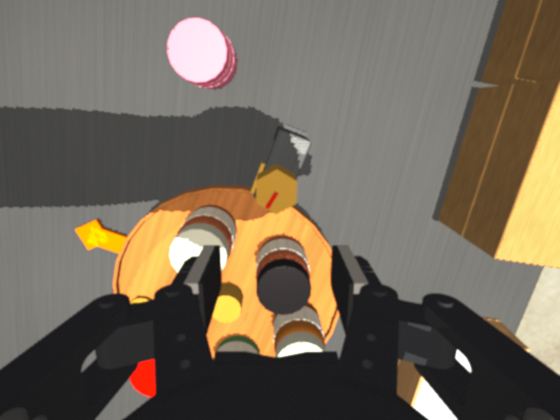

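The stripe has turned with the tool, about 1.35 rad in all, so the nut is open. Next is the peg at (0.461, -0.099).

Emit:
move_arm(
  offset=[
    [-3.28, -3.19, 0],
    [-3.28, -3.19, 0],
    [-3.28, -3.19, 0],
    [-3.28, -3.19, 0],
    [-3.28, -3.19, 0],
  ],
  twist=[
    [0, 0, 0],
    [0, 0, 0],
    [0, 0, 0],
    [0, 0, 0],
    [0, 0, 0],
  ],
  grip=[0.8, 0.8, 0.8, 0.8, 0.8],
)

```text
time: 7.4
ee_pos: [0.4588, -0.1008, 0.26]
tcp_rot: [-180.0, 0.0, 99.0]
wrist_force: [1.2, -1.5, 0.8]
opening: 0.0682
grasp_force: 0.0
```

```bash
python3 - <<'E'
from h import *
np.set_printoptions(precision=4,suppress=True)
o=bot.get_obs(); print(o['ee_pos'],o['tcp_rot'],o['opening'],o['q'])
p=viewer.camera('wrist'); cv2.imwrite('pics/w4.png',p['color'][:,:,::-1])
for d in finder.pinpoint(p,'handle_grip')[:2]: print(round(d['p'],2),np.array(d['position']),at_z(p,*d['position'],.159))
E
```

```text
[ 0.4588 -0.1008  0.26  ] [-179.9958    0.001    99.0234] 0.0682473341105113 [-12.3868  -5.8114   0.1045  95.9195  -0.0024  68.5898]
0.66 [282.4 209.5] [ 0.4614 -0.1023  0.159 ]
```

View pics/w4.png

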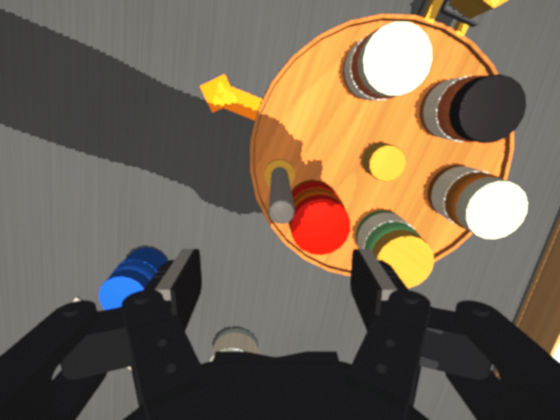

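The peg top at (282,210) lies on the finger centreline at about (0.461, -0.101). I'll descend and grip.

Emit:
move_arm(
  offset=[
    [0, 0.2, 4],
    [0, 0, 4],
    [0, 0, 1.8],
    [0, 0, 0],
    [0, 0, 0],
  ],
  twist=[
    [0, 0, 0],
    [0, 0, 0],
    [0, 0, 0],
    [0, 0, 0],
    [0, 0, 0],
  ],
  grip=[0.8, 0.8, 0.8, 0.8, 0],
  force=40,
)

```text
time: 8.0
ee_pos: [0.4623, -0.0991, 0.1629]
tcp_rot: [180.0, -0.0, 99.0]
wrist_force: [0.9, -1.2, 0.0]
opening: 0.0555
grasp_force: 0.0
```

Emit:
move_arm(
  offset=[
    [0, 0, 0],
    [0, 0, 0],
    [0, 0, 0],
    [0, 0, 0],
    [0, 0, 0],
  ],
  twist=[
    [0, 0, 0],
    [0, 0, 0],
    [0, 0, 0],
    [0, 0, 0],
    [0, 0, 0],
  ],
  grip=[0, 0, 0, 0, 0],
)

```text
time: 8.5
ee_pos: [0.4623, -0.0996, 0.1636]
tcp_rot: [179.9, 0.0, 99.0]
wrist_force: [-2.5, -0.4, 6.0]
opening: 0.0166
grasp_force: 38.9
```

Emit:
move_arm(
  offset=[
    [0, 0, 0],
    [0, 0, 0],
    [0, 0, 0],
    [0, 0, 0],
  ],
  twist=[
    [0, 0, 0],
    [0, 0, 0],
    [0, 0, 0],
    [0, 0, 0],
  ],
  grip=[0, 0, 0, 0],
)

```text
time: 8.9
ee_pos: [0.4623, -0.0996, 0.1636]
tcp_rot: [179.9, 0.0, 99.0]
wrist_force: [-3.2, -0.4, 6.1]
opening: 0.0168
grasp_force: 38.9
```

```bash
python3 - <<'E'
from h import *
np.set_printoptions(precision=2,suppress=True)
o=bot.get_obs(); print(o['ee_pos'],o['tcp_rot'],o['opening'],o['grasp_force'],o['wrist_force'])
C=np.array([.560,-.064]); y=np.radians(o['tcp_rot'][2]); g=np.array(o['ee_pos'])[:2]-C
print(np.hypot(*g)*1000,np.degrees(np.arctan2(g[1],g[0])))
tot=np.radians(56.); n=20; X=np.array([np.cos(y),np.sin(y)]);Y=np.array([np.sin(y),-np.cos(y)])
rt=lambda a:np.array([[np.cos(a),-np.sin(a)],[np.sin(a),np.cos(a)]])
w=[rt(-tot*i/n)@g for i in range(n+1)]
for i in range(n): d=100*(w[i+1]-w[i]); print(i,np.array([d@X,d@Y]),(w[i+1]+C))
E
```

```text
[ 0.46 -0.1   0.16] [179.93   0.05  98.99] 0.016796222825192518 38.89334499835968 [-3.2  -0.35  6.1 ]
103.95316986473291 -159.97697083611442
0 [ 0.5  -0.09] [ 0.46 -0.09]
1 [ 0.5  -0.06] [ 0.46 -0.09]
2 [ 0.51 -0.04] [ 0.46 -0.08]
3 [ 0.51 -0.01] [ 0.46 -0.08]
4 [0.51 0.01] [ 0.46 -0.07]
5 [0.51 0.04] [ 0.46 -0.07]
6 [0.5  0.06] [ 0.46 -0.06]
7 [0.5  0.09] [ 0.46 -0.06]
8 [0.5  0.11] [ 0.46 -0.05]
9 [0.49 0.14] [ 0.46 -0.05]
10 [0.48 0.16] [ 0.46 -0.04]
11 [0.47 0.18] [ 0.46 -0.04]
12 [0.46 0.21] [ 0.46 -0.03]
13 [0.45 0.23] [ 0.46 -0.03]
14 [0.44 0.25] [ 0.46 -0.03]
15 [0.43 0.27] [ 0.47 -0.02]
16 [0.42 0.29] [ 0.47 -0.02]
17 [0.4  0.31] [ 0.47 -0.01]
18 [0.38 0.33] [ 0.47 -0.01]
19 [0.37 0.35] [ 0.48 -0.  ]
```

Emit:
move_arm(
  offset=[
    [0.25, -0.04, 0],
    [0.25, -0.05, 0],
    [0.5, -0.06, 0],
    [0.51, -0.04, 0],
    [0.51, -0.01, 0],
  ],
  twist=[
    [0, 0, 0],
    [0, 0, 0],
    [0, 0, 0],
    [0, 0, 0],
    [0, 0, 0],
  ],
  grip=[0, 0, 0, 0, 0],
)

```text
time: 9.4
ee_pos: [0.4578, -0.0797, 0.1636]
tcp_rot: [179.8, 0.1, 99.0]
wrist_force: [2.8, -0.5, 6.1]
opening: 0.0167
grasp_force: 39.1
```

Emit:
move_arm(
  offset=[
    [0.51, 0.01, 0],
    [0.51, 0.04, 0],
    [0.5, 0.06, 0],
    [0.5, 0.09, 0],
    [0.5, 0.11, 0],
  ],
  twist=[
    [0, 0, 0],
    [0, 0, 0],
    [0, 0, 0],
    [0, 0, 0],
    [0, 0, 0],
  ],
  grip=[0, 0, 0, 0, 0],
)

```text
time: 9.9
ee_pos: [0.4577, -0.0542, 0.1636]
tcp_rot: [179.8, 0.1, 99.0]
wrist_force: [8.1, -1.1, 5.2]
opening: 0.0169
grasp_force: 39.1
```

Emit:
move_arm(
  offset=[
    [0.49, 0.14, 0],
    [0.48, 0.16, 0],
    [0.47, 0.18, 0],
    [0.46, 0.21, 0],
    [0.45, 0.23, 0],
  ],
  twist=[
    [0, 0, 0],
    [0, 0, 0],
    [0, 0, 0],
    [0, 0, 0],
    [0, 0, 0],
  ],
  grip=[0, 0, 0, 0, 0],
)

```text
time: 10.4
ee_pos: [0.4637, -0.03, 0.1636]
tcp_rot: [179.7, 0.1, 99.0]
wrist_force: [10.7, -4.2, 3.0]
opening: 0.0168
grasp_force: 39.0
```

Emit:
move_arm(
  offset=[
    [0.44, 0.25, 0],
    [0.43, 0.27, 0],
    [0.42, 0.29, 0],
    [0.2, 0.16, 0],
    [0, 0, 0],
  ],
  twist=[
    [0, 0, 0],
    [0, 0, 0],
    [0, 0, 0],
    [0, 0, 0],
    [0, 0, 0],
  ],
  grip=[0, 0, 0, 0, 0],
)

```text
time: 10.9
ee_pos: [0.4713, -0.014, 0.1636]
tcp_rot: [179.7, 0.2, 99.0]
wrist_force: [11.0, -6.4, 3.0]
opening: 0.0167
grasp_force: 39.1
```

```bash
python3 - <<'E'
from h import *
np.set_printoptions(precision=4,suppress=True)
o=bot.get_obs(); print(o['ee_pos'],o['tcp_rot'],o['opening'],o['grasp_force'],o['wrist_force'])
g=np.array(o['ee_pos'])[:2]-[.56,-.064]; print(np.hypot(*g),np.degrees(np.arctan2(g[1],g[0])))
C=np.array([.56,-.064])
for n in ('wrist','scene','top'):
  p=viewer.camera(n); save(p,'f_'+n+'.png')
  h=cv2.cvtColor(p['color'],cv2.COLOR_RGB2HSV)
  for th,z in (('front_mark',.009),('red_jar_center',.0755)):
    for d in finder.pinpoint(p,th)[:2]: print(n,th,round(d['p'],2),np.array(d['position']),at_z(p,*d['position'],z))
a=cv2.imread('pics/f_wrist.png'); b=cv2.imread('pics/f_scene.png')
c=cv2.resize(b[110:310,150:416],(400,300),interpolation=cv2.INTER_CUBIC)
cv2.imwrite('pics/f.png',np.hstack([cv2.resize(a,(400,300)),c]))
E
```

```text
[ 0.4713 -0.014   0.1636] [179.6836   0.1754  98.9779] 0.016726889168161493 39.08099591732025 [10.9895 -6.3804  2.9721]
0.10180838381385844 150.59649427327142
wrist front_mark 0.72 [172.  193.2] [ 0.3828 -0.0301  0.009 ]
scene front_mark 0.68 [288.  213.2] [ 0.3757 -0.0303  0.009 ]
scene red_jar_center 0.71 [258.7 201.7] [ 0.4713 -0.0654  0.0755]
scene red_jar_center 0.41 [264.9 177. ] [ 0.3581 -0.1843  0.0755]
top front_mark 0.35 [172.6 253.5] [0.3873 0.3596 0.009 ]
top red_jar_center 0.81 [356.5 274.5] [ 0.3056 -0.2396  0.0755]
```

View pics/f.png

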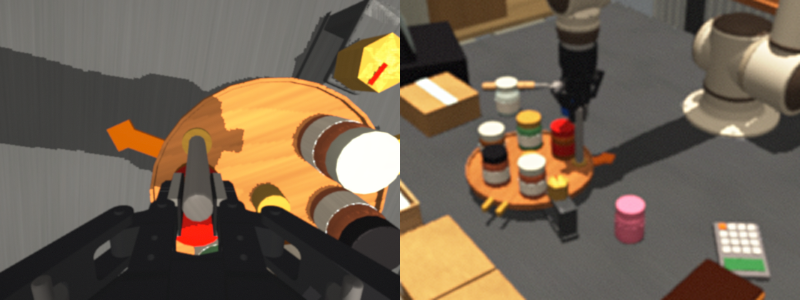

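```bash
python3 - <<'E'
from h import *
from scipy.optimize import least_squares
P=np.array([(.4623,-.0996),(.4578,-.0797),(.4577,-.0542),(.4637,-.03),(.4713,-.014)])
for r in (.105,None):
  s=least_squares(lambda v:np.hypot(*(P-v[:2]).T)-(r or v[2]),[.56,-.064,.105]); C=s.x[:2]
  a=np.degrees(np.arctan2(*(P-C).T[::-1]))%360; print(s.x,s.fun*1000,a)
  print('turned',a[-1]-a[0])
  for f in ((.3828,-.0301),(.386,-.032),(.366,-.023),(.387,-.024),(.3757,-.0303)): d=np.array(f)-C; print('front ang',np.degrees(np.arctan2(*d[::-1]))%360,np.hypot(*d))
  for f in ((.594,.0845),(.5938,.0865),(.594,.088)): d=np.array(f)-C; print('nut->front',np.degrees(np.arctan2(*d[::-1]))+90,np.hypot(*d))
  for f in ((.497,-.124),(.501,-.126),(.5057,-.1257),(.494,-.132),(.5,-.122)): d=np.array(f)-C; print('red0',np.degrees(np.arctan2(*d[::-1]))%360,np.hypot(*d))
# red pixels geometry in scene (lid top ~ z .113)
import cv2
b=cv2.imread('pics/f_scene.png'); h=cv2.cvtColor(b,cv2.COLOR_BGR2HSV)
m=(cv2.inRange(h,(0,170,70),(6,255,255))|cv2.inRange(h,(172,170,70),(180,255,255)))[180:225,240:280]
cv2.imwrite('pics/c.png',cv2.resize(np.hstack([b[175:225,235:310]]),(750,500),interpolation=cv2.INTER_CUBIC))
r,c=np.nonzero(m); print(c.min()+240,c.max()+240,r.min()+180,r.max()+180,[ (c[r==k].min()+240,c[r==k].max()+240,k+180) for k in np.unique(r)])
E
```

```text
[ 0.56201238 -0.06682371  0.105     ] [-0.03884749  0.00484982  0.07345068 -0.01757791 -0.02819688] [198.19612685 187.0436632  173.09971702 159.46615029 149.78686533]
turned -48.40926151887669
front ang 168.41942389628886 0.1829363464365343
front ang 168.8086713167193 0.1794242111449401
front ang 167.39728562789253 0.20085161032082732
front ang 166.25047842314223 0.1801754758806887
front ang 168.90868500352 0.18985858716859225
nut->front 168.06421710835895 0.15466761920095753
nut->front 168.28716922659748 0.15658420166091747
nut->front 168.32655465484618 0.15809360638899042
red0 221.33058792469876 0.08657792809073649
red0 224.12477840773147 0.08499613982310333
red0 226.27510175709227 0.08147086389035557
red0 223.7801430241688 0.0941999606033285
red0 221.66149100448104 0.08300577207958013
[ 0.56105704 -0.06672241  0.10408335] [ 0.0026206  -0.01397632  0.02951596 -0.03081976  0.01265951] [198.41331714 187.16350892 173.09189554 159.33386702 149.57043866]
turned -48.842878479714216
front ang 168.39028640923635 0.18198014315737776
front ang 168.7810465754421 0.17846739842999154
front ang 
[... 947 characters left out ...]
int64(251), np.int64(265), np.int64(198)), (np.int64(251), np.int64(265), np.int64(199)), (np.int64(252), np.int64(264), np.int64(200)), (np.int64(254), np.int64(262), np.int64(201)), (np.int64(260), np.int64(260), np.int64(202)), (np.int64(251), np.int64(265), np.int64(205)), (np.int64(251), np.int64(265), np.int64(206)), (np.int64(251), np.int64(265), np.int64(207)), (np.int64(251), np.int64(265), np.int64(208)), (np.int64(251), np.int64(265), np.int64(209)), (np.int64(252), np.int64(265), np.int64(210)), (np.int64(252), np.int64(265), np.int64(211)), (np.int64(252), np.int64(265), np.int64(212)), (np.int64(254), np.int64(262), np.int64(213)), (np.int64(259), np.int64(259), np.int64(214))]
```

View pics/c.png

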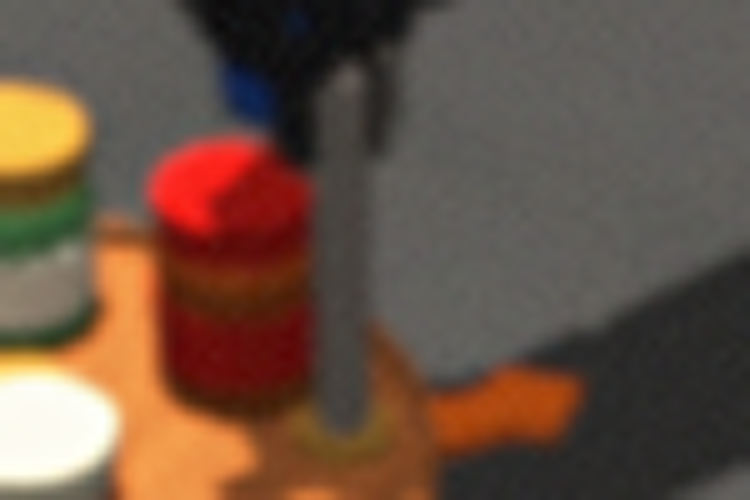

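The jar stands just behind the pointer line and the peg is held. By the refitted axis (0.5615, -0.067), about 7° of turn remains.

Emit:
move_arm(
  offset=[
    [0.2, 0.25, 0],
    [0.25, 0.3, 0],
    [0.25, 0.3, 0],
    [0.14, 0.15, 0],
    [0, 0, 0],
  ],
  twist=[
    [0, 0, 0],
    [0, 0, 0],
    [0, 0, 0],
    [0, 0, 0],
    [0, 0, 0],
  ],
  grip=[0, 0, 0, 0, 0],
)

```text
time: 11.85
ee_pos: [0.4786, -0.0037, 0.1636]
tcp_rot: [179.8, 0.1, 99.0]
wrist_force: [4.3, -3.0, 6.3]
opening: 0.0169
grasp_force: 39.5
```

```bash
python3 - <<'E'
from h import *
np.set_printoptions(precision=4,suppress=True)
o=bot.get_obs(); print(o['ee_pos'],o['grasp_force'],o['wrist_force'])
C=np.array([.5615,-.0668]); g=np.array(o['ee_pos'])[:2]-C; print(np.hypot(*g),np.degrees(np.arctan2(*g[::-1])))
def lid(im,box):
  h=cv2.cvtColor(im,cv2.COLOR_BGR2HSV); m=cv2.inRange(h,(0,150,60),(8,255,255))|cv2.inRange(h,(172,150,60),(180,255,255))
  x0,x1,y0,y1=box; s=m[y0:y1,x0:x1]; c=np.nonzero(s.any(0))[0]+x0; r=np.nonzero(s.any(1))[0]+y0
  return c.min(),c.max(),r.min(),r.max()
p=viewer.camera('scene'); save(p,'g_scene.png')
for n in ('scene','f_scene','g_scene'):
  im=cv2.imread(f'pics/{n}.png'); b=lid(im,(228,285,178,225)); cc=(b[0]+b[1])/2+.0; tr=b[2]
  # lid half-height in px ~6.0: ellipse centre row
  w=at_z(p,cc,tr+5.3,.113); d=w[:2]-C; print(n,b,w,np.hypot(*d),np.degrees(np.arctan2(*d[::-1]))%360)
cv2.imwrite('pics/g.png',cv2.resize(cv2.imread('pics/g_scene.png')[170:230,230:310],(800,600),interpolation=cv2.INTER_CUBIC))
for d in finder.pinpoint(p,'red_jar_center')[:2]: print(round(d['p'],2),d['position'],at_z(p,*d['position'],.0755))
E
```

```text
[ 0.4786 -0.0037  0.1636] 39.509931206703186 [ 4.3086 -3.0289  6.3333]
0.10415810484351594 142.69820651029212
scene (np.int64(233), np.int64(283), np.int64(183), np.int64(224)) [ 0.4594 -0.0842  0.113 ] 0.10355434706239776 189.6744747423577
f_scene (np.int64(250), np.int64(284), np.int64(189), np.int64(220)) [ 0.4585 -0.0366  0.113 ] 0.10732086985160975 163.66334826735496
g_scene (np.int64(251), np.int64(283), np.int64(190), np.int64(220)) [ 0.4621 -0.0318  0.113 ] 0.10537468183257948 160.60550775832667
0.83 [258.9, 202.2] [ 0.4725 -0.0625  0.0755]
```

View pics/g.png

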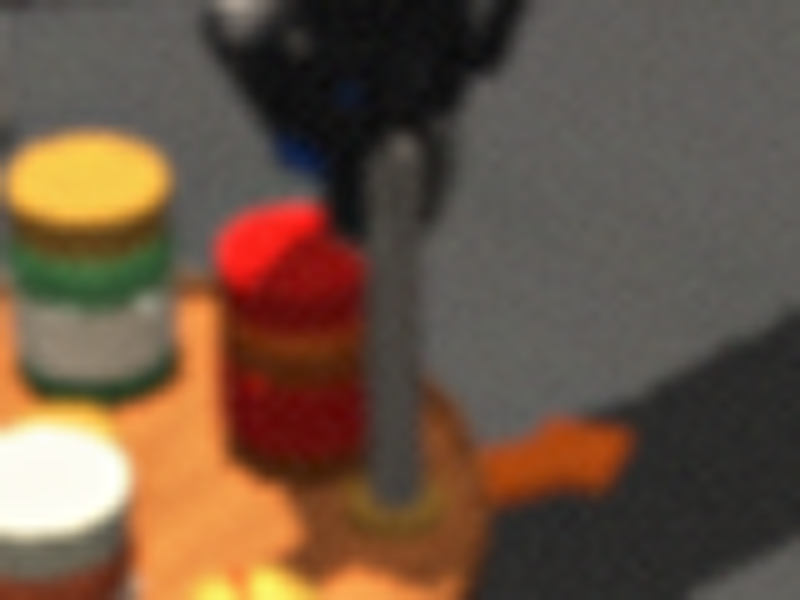

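```bash
python3 - <<'E'
from h import *
np.set_printoptions(precision=4,suppress=True)
C=np.array([.5615,-.0668]); p=viewer.camera('scene')
for n,c,r in (('red0',241.2,188.8),('green0',150+199/3,110+251/3),('red',259.5,194.6),('green',238.9,187.8)):
  w=at_z(p,c,r,.113); d=w[:2]-C; print(n,w,np.hypot(*d),np.degrees(np.arctan2(*d[::-1]))%360)
R_,t=pose(p); f=210/np.tan(np.radians(p['vfov']/2))
for a in (163,168,173):
  w=np.array([*(C+.085*np.array([np.cos(np.radians(a)),np.sin(np.radians(a))])),.113]); k=R_.T@(w-t); print(a,f*k[0]/k[2]+p['cx'],f*k[1]/k[2]+p['cy'])
E
```

```text
red0 [ 0.5042 -0.1151  0.113 ] 0.0749273104235569 220.16116555233367
green0 [ 0.5834 -0.1387  0.113 ] 0.07521693820276137 286.96106178871645
red [ 0.4783 -0.0498  0.113 ] 0.08488214033589013 168.42525702700914
green [ 0.5066 -0.125   0.113 ] 0.07998034895486716 226.67971856556574
163 260.4747085533402 195.82400445206605
168 259.61536174887937 194.68560807912354
173 258.57740116728786 193.60383997993398
```

Emit:
move_arm(
  offset=[
    [0, 0, 0],
    [0, 0, 0],
    [0, 0, 0],
    [0, 0, 0],
  ],
  twist=[
    [0, 0, 0],
    [0, 0, 0],
    [0, 0, 0],
    [0, 0, 0],
  ],
  grip=[0, 0, 0, 0],
)

```text
time: 12.4
ee_pos: [0.4785, -0.0038, 0.1636]
tcp_rot: [179.8, 0.1, 99.0]
wrist_force: [3.8, -2.7, 6.1]
opening: 0.0169
grasp_force: 39.5
```

```bash
python3 -c "
from workcell import bot
print(bot.job_done())"
```

```text
the job is handed in; nothing more can be done
None
```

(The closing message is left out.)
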